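Sort a clamp-foot casting on the check balance

ROBOT

A 6-joint arm with a two-finger parallel gripper is mounted at the origin on the work surface. World frame = base frame: x ahead of the robot, y to its left, z up, the work surface at z = 0. Lengths are in mm, angles in rad, forces in N, time in s.
With the tool pointing down it reaches from about 350 to 875 mm from the base axis. Payload 4.2 kg.
Tool frame: the origin (TCP) lies on the centre line of the jaws, within the pads' length; the fingertips stand 14 mm ahead of it and the grasp point (between the pads) lies 5 mm behind it (manip.tip_reach is the distance from the TCP to the fingertips, in mm); z points along the fingers, y is the direction in which the jaws open and shut (so a half turn about z gives the same grasp; the last joint's range is limited). The gripper opens to 87 mm and grips with 3 to 60 N. Pads are 19 mm wide; open, the fingers measure 117 mm over their backs; the gripper's body (75 mm by 190 mm) begins 51 mm behind the grasp point.
Start: joints at [-0.989, 0.385, 0.008, 0, -1.194, -0.259], TCP at [198.28, -592.693, 236.55] pointing down, gripper open.
Joint ranges: [-3.14, 3.14], [-1.21, 2.06], [-1.07, 1.41], [-3.16, 2.05], [-2.99, -0.16], [-3.1, 3.1]. Speed limits (rad/s): [2.79, 2.79, 3.14, 3.14, 3.14, 3.14].

INTERFACE

Orientations are given as a 3x3 rotation matrix whose columns are the frame's x, y, z axes.
In Python, from bench import manip gives the robot as it stands.
- The arm moves only by the shell command python3 -m creep 'ROWS' [FORCE]. ROWS is text: rows parted by semicolons, each of 5 numbers parted by spaces: the closure, from 0 (fully open) to 1 (shut), then the shift along the tool's x, y, z in mm, then the turn about the tool's z in degrees. A call has 1 to 20 rows; each row is the pose to reach, as a shift and turn from the pose commanded when the call began, along the tool's axes at that moment; what a row does not reach only later rows make up. A row lasts 1/8 s, in which the tool goes at most 62.5 mm and 10.7 degrees, less where a joint would pass 70% of its speed; a pose out of reach is approached as far as the arm can. A call with a gripper value outside its range is refused whole. The fingers move at their own pace and stop on an object; FORCE is the grip in N (left out, the last holds). Time passes only in rows, so rows that repeat a pose let the fingers close. It gives the time, the measured TCP pose, the force and the opening at its end, in the units of the state.
- manip.read_state(): the state, without advancing time (a new reading comes with each control period).
- manip.get_image(name): name is "scene" or "top" or "wrist"; returns (picture, depth): 384x512x3 uint8, red, green, blue; 384x512 float32, mm along the optical axis (not along the pixel's ray), 0 where there is no reading.
- manip.get_calibration(name): a dict with "intrinsics" (3x3 intrinsics, pixels), "eye" and "attitude" of the camera in the world. Camera axes: x right, y up, looking along -z (the intrinsics and any distortion apply to the point x, -y, -z); pixel columns grow to the right and rows downward; lengths in mm; the calibration is good to about 2 mm. A picture is of the moment at which its call begins: read the wrist's pose just before it. get_calibration takes no time and is no camera call; for the wrist camera it gives the pose at the moment of the call.
- manip.finish_job(): hands the job in, once; it reports no verdict.
The state is a dict: "clock": time; "joint_positions": joint angles; "joint_velocities": joint speeds; "effort": joint torques, N m; "ee_pos": TCP position; "orientation": TCP orientation; "ft_force": force on the tool from outside, world axes, zero at the start; "torque": the same for the moment, N m; "gripper_width": finger opening in mm.
Only numpy, scipy, OpenCV 4.12 (cv2) and the standard library are available. Lean on these libraries where they do the work, as an engineer would, in place of code of your own. Each camera call takes 0.05 s, during which the arm holds its last target. There are 200 camera calls.

TASK

Weigh the round clamp-foot casting against the check weight on the balance, and sort it: if its pan goes down (heavier than the check weight) stand it in the square plywood tray, if its pan stays up (lighter) stand it in the round steel tub. The balance is delicate: keep hold of the casting and lower it with the pan until the pan really carries it, let go so that the beam neither swings freely nor bangs on its stops, take your hand right off while the beam settles, and then lift the casting off just as gently. Set it down upright, do not drop it, and leave everything else where it is.

Things in the scene. Friction and masses are not known exactly. Their poses are not given: they have to be found in the camera images.
- casting: The casting to sort: round dark-grey clamp foot; flange 54 mm wide, 12 mm thick, cone up to 20 mm, then a plain neck 30 mm in diameter up to the top at 62 mm. Origin: centre of its underside, z up the neck. Starts upright on the bench in a row with a square foot and a brass bush. Iron or aluminium look alike: 0.19 to 0.48 kg. Grip the neck 40 to 50 mm above the underside.
- balance: Two-pan counter balance, grey base 115 x 340 mm, fixed to the bench, beam pivot 85 mm above it. Origin: centre of its underside; its y axis runs along the beam: the load pan is at -115 mm, the pan with the check weight at +115 mm. Leave it untouched by the hand (over 3 N on base, beam or pans is a fault).
- pan_load: Empty flat steel pan, 132 mm in diameter, for the casting. Origin: centre of its top face, z up; 125 mm above the bench when level, 14 mm higher at its upper stop (start), 14 mm lower at its lower stop. Stays level; anywhere on it weighs alike. The check weight holds it up: it sinks only under over 2.94 N. It sits on a rubber cushion, 2.5 N/mm. Over 20 N between casting and pan damages it.
- pan_ref: The other pan, same size, with a brass check weight of 0.300 kg (46 mm in diameter, 45 mm tall) bolted to it. Origin: centre of its top face.
- beam (a joint): Tilt of the beam in rad: +0.12 = load pan down at its stop (casting heavier), -0.12 = load pan up at its stop (start; casting lighter), 0 level. About 16 g difference tilts it fully, less partly; it settles in about 2 s. Over 0.6 rad/s (pan over 70 mm/s) is swinging freely: a heavy casting let go at the top or snatched off, or a light one pushed down and let go.
- tray: Square open plywood tray for heavy castings, 160 x 160 mm, 30 mm tall, walls and floor 9 mm thick, fixed. Origin: centre of its underside. To the left or right, swapped with the tub.
- tub: Round open steel tub for light castings, 164 mm in diameter at the rim, 45 mm tall, wall 3 mm, floor 4 mm thick, fixed. Origin: centre of its underside.
- square_foot: Bystander: square-flanged foot casting, 50 x 50 x 33 mm, origin under its centre.
- bush: Bystander: brass bush, 42 mm in diameter, 28 mm tall, origin under its centre.
- pliers_b: Bystander: locking clamp pliers with a blue handle lying on the bench, about 240 mm long.
- mallet: Bystander: hammer lying on the bench.
Not all that is in view belongs to the job. There is more than one size of the tray; the job needs the larger. Leave any purple look-alike of the casting alone.

How it is judged (in metres and radians):
On the way:
1. the casting stands free on the load pan, out of the hand, with the beam come to rest (horizontal distance between casting and pan_load below 0.05 m and z of casting in the frame of pan_load between -0.003 and 0.004 m and angle between casting's own z axis and vertical below 0.12 rad and linear speed of casting below 0.02 m/s and contact force between casting and the arm below 0.05 N and contact force between casting and the fingers below 0.05 N and contact force between casting and pan_load above 1 N and velocity of joint beam between -0.05 and 0.05 rad/s), for 0.4 s.
At the end, for the whole second after the job is handed in: The casting stands upright (within 7 degrees), at rest and released: on the floor of the square plywood tray if it is heavier than the 0.300 kg check weight, on the floor of the round steel tub if it is lighter. Within 5 % of the check weight either place is right (((x of casting in the frame of tray between -0.055 and 0.055 m and y of casting in the frame of tray between -0.055 and 0.055 m and z of casting in the frame of tray below 0.014 m and angle between casting's own z axis and vertical below 0.12 rad and linear speed of casting below 0.02 m/s and contact force between casting and the arm below 0.05 N and contact force between casting and the fingers below 0.05 N and contact force between casting and tray above 2.8 N) or (horizontal distance between casting and tub below 0.055 m and z of casting in the frame of tub below 0.012 m and angle between casting's own z axis and vertical below 0.12 rad and linear speed of casting below 0.02 m/s and contact force between casting and the arm below 0.05 N and contact force between casting and the fingers below 0.05 N and contact force between casting and tub between 1 and 3.09 N))); the robot touches nothing.
It fails at once if the beam swings freely or bangs on its stops (faster than 0.6 rad/s) (velocity of joint beam above 0.6 rad/s or velocity of joint beam below -0.6 rad/s).
It fails at once if the casting is pressed or dropped on the pan with more than 20 N (contact force between casting and pan_load above 20 N).
It fails at once if the hand pushes on the balance or its pans (contact force between balance and the fingers above 3 N or contact force between balance and the arm above 3 N).
It fails at once if the casting is dropped (still falling faster than 0.5 m/s close to the bench) (height (world z) of casting below 0.045 m and linear speed of casting above 0.5 m/s).
It fails at once if a bystander is moved by more than 20 mm (distance of any of square_foot, bush, pliers_b, mallet from where it was at the start of the episode above 0.02 m).
It also fails if it takes over 58 s, if anything falls off the work surface, if the arm or the gripper's body presses on something with over 40 N, if the wrist force passes 120 N, or if a joint passes its speed limit or range.

## Working session

There is one attempt and no reset: what is moved stays moved. The work goes in short steps, Python scripts to look and compute and a shell command to move; the robot and the scene stay as the last step left them, time stands still between calls to the robot, and variables do not carry over. Pictures are saved under pics/ and viewed, about 8 in all and at most 12, crops included, and the job is handed in when it is done.

```bash
ls; mkdir -p pics
cat > h.py <<'E'
import numpy as np,cv2
from bench import manip
def cap(n):
    c=manip.get_calibration(n); im,d=manip.get_image(n); return im,d,c
def cloud(d,c):
    K=np.array(c["intrinsics"]);R=np.array(c["attitude"]);e=np.array(c["eye"])
    v,u=np.mgrid[:d.shape[0],:d.shape[1]]
    x=(u-K[0,2])/K[0,0]*d;y=(v-K[1,2])/K[1,1]*d
    return np.stack([x,-y,-d],-1)@R.T+e
E
python3 - <<'E'
from h import *
for n in("top","scene"):
    im,d,c=cap(n); print({k:(np.round(v,3).tolist() if not isinstance(v,str) else v) for k,v in c.items()})
    P=cloud(d,c); np.savez(n+".npz",im=im,d=d,P=P)
    cv2.imwrite(f"pics/{n}.png",cv2.resize(im[...,::-1],(800,600),interpolation=cv2.INTER_CUBIC))
s=manip.read_state();print(s["clock"],s["ee_pos"],s["orientation"],s["ft_force"],s["gripper_width"],manip.tip_reach)
E
```

```text
pics
{'intrinsics': [[462.971, 0.0, 265.687], [0.0, 462.971, 194.129], [0.0, 0.0, 1.0]], 'eye': [312.855, 15.475, 1341.105], 'attitude': [[-0.004, 0.99, -0.144], [-1.0, -0.003, 0.004], [0.004, 0.144, 0.99]]}
{'intrinsics': [[368.172, 0.0, 257.8], [0.0, 368.172, 193.754], [0.0, 0.0, 1.0]], 'eye': [897.453, -601.206, 844.791], 'attitude': [[0.816, -0.421, 0.396], [0.578, 0.57, -0.584], [0.02, 0.705, 0.709]]}
0.1 [ 198.08829184 -592.24148113  235.58096306] [[-9.48419505e-01 -3.17017212e-01 -7.27926227e-04]
 [-3.17018026e-01  9.48417793e-01  1.80606299e-03]
 [ 1.17825131e-04  1.94367110e-03 -9.99998104e-01]] [ 0.525369    0.31350389 -0.32398666] 86.95287405804366 14.0
```

View pics/top.png

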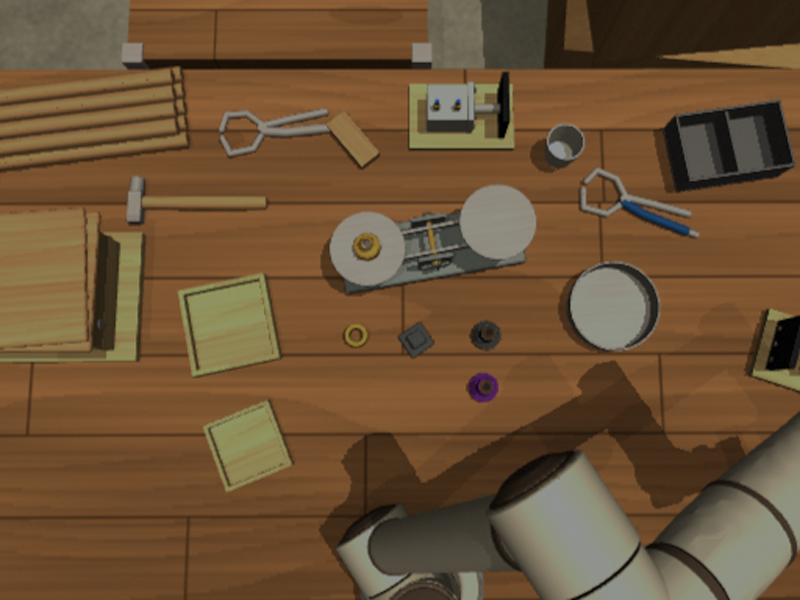

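View pics/scene.png

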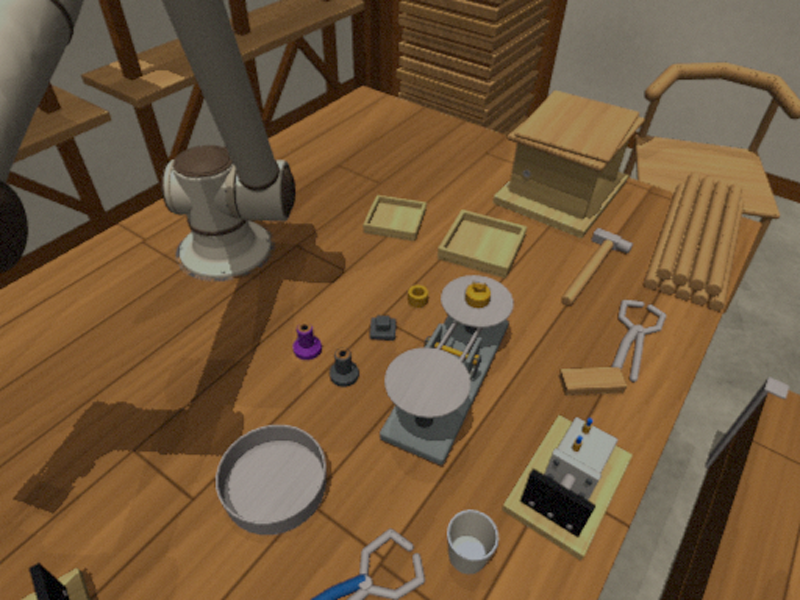

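Top view, at 800x600: the grey casting is at (486,335), the purple look-alike at (483,387), the load pan at (498,222), the check-weight pan at (367,248), the large tray at (229,325) and the tub at (613,307). The scene view agrees. Next I'll measure from the depth cloud.

Run:
```python
import numpy as np,cv2
def circ(pts):
    A=np.c_[2*pts,np.ones(len(pts))];s=np.linalg.lstsq(A,(pts**2).sum(1),rcond=None)[0];return np.round(s[:2],1),round(float(np.sqrt(s[2]+s[0]**2+s[1]**2)),1)
for n,seeds in(("top",dict(cast=(486,335),pan=(498,222),ref=(390,225),tub=(613,307),tray=(229,325),sq=(416,340),bush=(356,335),purp=(483,387))),
  ("scene",dict(cast=(344,370),pan=(428,382),tub=(272,480),tray=(482,243)))):
    z=np.load(n+".npz");P=z["P"]
    for k,(u,v) in seeds.items():
        c=P[int(v*.64),int(u*.64)]
        D=np.hypot(*(P[...,:2]-c[:2]).transpose(2,0,1))
        if k in("cast","purp"):
            for lo,hi in((50,70),(4,14)):
                Q=P[(D<45)&(P[...,2]>lo)&(P[...,2]<hi)]
                if len(Q)>4: print(n,k,lo,len(Q),Q.mean(0).round(1),"mm",Q[:,:2].min(0).round(),Q[:,:2].max(0).round(), "minAreaCirc",np.round(cv2.minEnclosingCircle(Q[:,:2].astype(np.float32))[0],1),cv2.minEnclosingCircle(Q[:,:2].astype(np.float32))[1])
        elif k in("pan","ref"):
            m=((D<140)&(abs(P[...,2]-c[2])<5));Q=P[m];m2=cv2.connectedComponents(m.astype(np.uint8))[1];m=m2==m2[int(v*.64),int(u*.64)];Q=P[m]
            print(n,k,Q.mean(0).round(1),cv2.minEnclosingCircle(Q[:,:2].astype(np.float32)),len(Q))
        elif k in("tub","tray"):
            hi=(36,52) if k=="tub" else (23,36)
            Q=P[(D<125)&(P[...,2]>hi[0])&(P[...,2]<hi[1])];F=P[(D<40)]
            print(n,k,"floor z",np.median(F[:,2]).round(1),"rim",cv2.minAreaRect(Q[:,:2].astype(np.float32)),cv2.minEnclosingCircle(Q[:,:2].astype(np.float32)))
        else:
            Q=P[(D<45)&(P[...,2]>8)&(P[...,2]<60)];print(n,k,Q.mean(0).round(1),Q.max(0).round(),Q.min(0).round())
```

```text
top cast 50 54 [ 446.1 -118.8   60.1] mm [ 432. -133.] [ 461. -105.] minAreaCirc [ 446.9 -119.8] 14.997638702392578
top cast 4 96 [ 443.  -116.6    9.4] mm [ 403. -156.] [478. -78.] minAreaCirc [ 441.5 -116.9] 42.337318420410156
top pan [ 628.8 -130.8  138. ] ((629.4898681640625, -130.6153106689453), 66.09481811523438) 1759
top ref [588.8  94.  109.1] ((590.038818359375, 94.44212341308594), 66.25638580322266) 1485
top tub floor z 3.1 rim ((497.35626220703125, -350.5878601074219), (161.41143798828125, 162.02569580078125), 63.25455856323242) ((497.2940979003906, -351.1641845703125), 82.07102966308594)
top tray floor z 8.3 rim ((467.6568603515625, 352.3812255859375), (161.4117889404297, 161.49429321289062), 12.073911666870117) ((467.463134765625, 351.0115661621094), 111.19580078125)
top sq [438.3   9.4  18.5] [472.  41.  39.] [406. -23.   8.]
top bush [446.  119.1  25.9] [465. 140.  37.] [426. 100.   8.]
top purp 50 49 [ 350.6 -111.7   60.8] mm [ 339. -125.] [366. -98.] minAreaCirc [ 351.5 -112.7] 14.724533081054688
top purp 4 114 [ 351.2 -112.1    9.8] mm [ 317. -143.] [391. -68.] minAreaCirc [ 357.2 -106.5] 42.07993698120117
scene cast 50 66 [ 450.  -125.9   59.1] mm [ 433. -137.] [ 461. -109.] minAreaCirc [ 447.3 -123.6] 14.764497756958008
scene cast 4 75 [ 457.1 -133.    10. ] mm [ 419. -162.] [486. -95.] minAreaCirc [ 458.8 -132.5] 40.275569915771484
scene pan [ 897.5 -601.2  844.8] ((897.4530029296875, -601.2058715820312), 9.999999747378752e-05) 2
scene tub floor z 4.3 rim ((496.1318664550781, -353.85662841796875), (160.9989471435547, 162.4505157470703), 40.35581588745117) ((495.9462585449219, -353.1251525878906), 82.00814819335938)
scene tray floor z 9.5 rim ((464.99188232421875, 351.4185485839844), (161.1540069580078, 171.9440155029297), 11.950440406799316) ((465.9112548828125, 351.41448974609375), 113.8029556274414)
```

The measurements agree: neck radius 15, pan radius 66 at z≈138, tray 161 mm, tub 162 mm. Casting is at (447,-121). I'll move above it.

```bash
python3 -m creep '0 -12 11 2 0;0 -40 38 6 0;0 -78 74 11 0;0 -118 112 17 0;0 -158 151 23 0;0 -198 189 28 0;0 -238 227 34 0;0 -278 265 40 0;0 -316 301 45 0;0 -346 330 49 0;0 -368 351 52 0;0 -381 363 54 0;0 -386 368 55 0;0 -386 368 55 0;0 -386 368 55 0' 15
python3 - <<'E'
from h import *
im,d,c=cap("wrist");P=cloud(d,c);s=manip.read_state();print(s["ee_pos"],s["orientation"],s["ft_force"])
R=np.array(s["orientation"]);t=np.array(s["ee_pos"])
m=(P[...,2]>50)&(P[...,2]<70)&(np.hypot(P[...,0]-447,P[...,1]+121)<30)
Q=P[m];print(len(Q),Q.mean(0) if len(Q) else"")
if len(Q):
    ce,r=cv2.minEnclosingCircle(Q[:,:2].astype(np.float32));print(ce,r,"tool shift",R.T@(np.array([*ce,62])-t))
cv2.imwrite("pics/w1.png",im[...,::-1])
E
```

```text
clock: 1.98
ee_pos: [447.2, -121.9, 181.6]
orientation: [[-0.949, -0.316, -0.0], [-0.316, 0.949, -0.0], [0.0, 0.0, -1.0]]
ft_force: [-0.4, 0.1, 0.2]
gripper_width: 86.6
[ 447.2368436  -121.93152754  181.59525826] [[-9.48773810e-01 -3.15956096e-01 -5.16415458e-05]
 [-3.15956096e-01  9.48773811e-01 -4.49930325e-06]
 [ 5.04177285e-05  1.20476401e-05 -9.99999999e-01]] [-0.46099063 -0.06959598  0.47507263]
511 [ 446.60651443 -122.17661948   60.35283631]
(448.66455078125, -121.27410125732422) 14.94144344329834 tool shift [ -1.56831874   0.17121521 119.59518141]
```

View pics/w1.png

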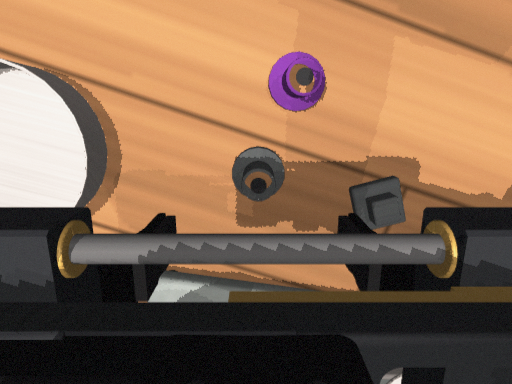

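The wrist view shows the casting at (259,172), central between the fingers, with the purple one at (297,80) clear. I'll descend and grip.

```bash
python3 -m creep '0 -1 0 10 0;0 -1 0 30 0;0 -1 0 52 0;0 -1 0 74 0;0 -1 0 95 0;0 -1 0 113 0;0 -1 0 127 0;0 -1 0 135 0;0 -1 0 139 0;0 -1 0 139 0;0.3 -1 0 139 0;0.6 -1 0 139 0;0.8 -1 0 139 0;1 -1 0 139 0;1 -1 0 139 0;1 -1 0 139 0;1 -1 0 139 0;1 -1 0 139 0' 25
```

```text
clock: 4.28
ee_pos: [448.5, -120.9, 42.5]
orientation: [[-0.948, -0.317, -0.0], [-0.317, 0.948, 0.0], [0.0, 0.0, -1.0]]
ft_force: [-0.9, 0.5, 0.5]
gripper_width: 29.2
```

```bash
python3 -m creep '1 0 0 -3 0;1 0 0 -12 0;1 0 0 -30 0;1 0 0 -50 0;1 0 0 -72 0;1 0 0 -94 0;1 0 0 -116 0;1 0 0 -136 0;1 0 0 -152 0;1 0 0 -160 0;1 0 0 -163 0;1 0 0 -163 0;1 0 0 -163 0;1 0 0 -163 0'
python3 - <<'E'
from h import *
s=manip.read_state();R=np.array(s["orientation"]);t=np.array(s["ee_pos"]);print(s["ft_force"],s["torque"],s["joint_positions"])
print("shift to pan",R.T@(np.array([629.3,-130.6,0])-t))
E
```

```text
clock: 6.02
ee_pos: [448.3, -120.9, 205.0]
orientation: [[-0.948, -0.317, -0.001], [-0.317, 0.948, -0.0], [0.001, 0.0, -1.0]]
ft_force: [0.5, 0.5, -3.2]
gripper_width: 29.3
[ 0.48550098  0.47908389 -3.20194825] [-0.01849913 -0.03537536  0.0169776 ] [ 8.78089476e-02  1.38601254e-01 -4.17261632e-01 -9.42685248e-05
 -1.01609616e+00 -1.33577554e+00]
shift to pan [-168.78774464  -66.6516928   204.82338774]
```

```bash
python3 -m creep '1 -6 -2 0 0;1 -20 -8 0 0;1 -40 -16 0 0;1 -63 -25 0 0;1 -86 -34 0 0;1 -109 -43 0 0;1 -130 -52 0 0;1 -148 -59 0 0;1 -160 -64 0 0;1 -167 -66 0 0;1 -169 -67 0 0;1 -169 -67 0 0;1 -169 -67 0 0;1 -169 -67 0 0;1 -169 -67 0 0'
python3 - <<'E'
from h import *
s=manip.read_state();print(s["ee_pos"],s["ft_force"])
im,d,c=cap("scene");P=cloud(d,c)
cv2.imwrite("pics/s2.png",cv2.resize(im[150:330,180:360,::-1],(600,600)))
for _ in range(8):
    manip.get_image("wrist"); print(manip.read_state()["ft_force"][2])
E
```

```text
clock: 7.9
ee_pos: [629.9, -130.9, 205.8]
orientation: [[-0.948, -0.317, 0.0], [-0.317, 0.948, 0.0], [-0.0, -0.0, -1.0]]
ft_force: [-0.6, 0.2, -1.7]
gripper_width: 29.5
[ 629.93283748 -130.86639468  205.77858957] [-0.59752804  0.21219071 -1.73519019]
-4.020791248000618
-2.7660761793840316
-2.296388543129978
-1.9754610318607901
-2.6125579500351077
-3.0256075010277197
-2.181778588463504
-2.699187633268999
```

View pics/s2.png

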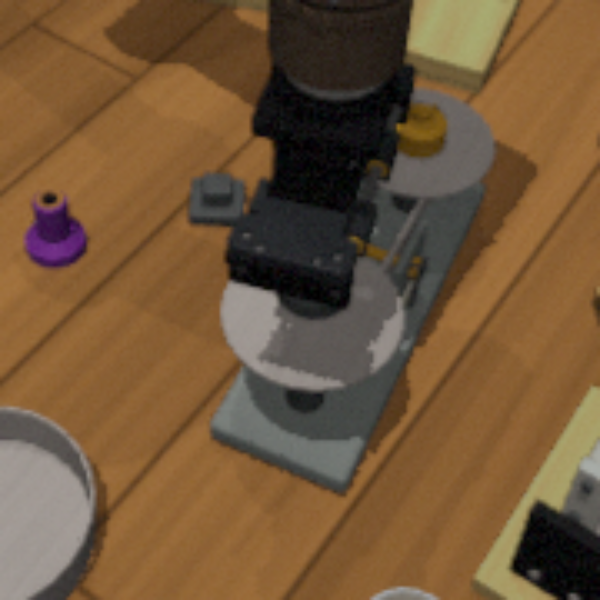

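The scene crop shows the casting held over the load pan, about (310,310), with clear space around it. The force reading is noisy, so I'll average it for a first idea of the weight.

```bash
cat >> h.py <<'E'
def favg(n):
    f=[]
    for _ in range(n):
        manip.get_image("wrist"); f.append(manip.read_state()["ft_force"])
    f=np.array(f); s=manip.read_state(); print("F",f.mean(0).round(2),"+-",(f.std(0)/np.sqrt(n)).round(2),"tcp",np.round(s["ee_pos"],1),"w",round(s["gripper_width"],1),"t",s["clock"])
E
python3 -c "
from h import *
favg(20)"
python3 -m creep '1 0 0 2 0;1 0 0 6 0;1 0 0 11 0;1 0 0 15 0;1 0 0 18 0;1 0 0 20 0;1 0 0 20 0;1 0 0 20 0'
python3 -c "
from h import *
favg(10)"
```

```text
F [-0.02  0.05 -2.45] +- [0.12 0.08 0.08] tcp [ 630.1 -130.8  205.6] w 29.0 t 9.35
clock: 10.35
ee_pos: [630.2, -130.9, 185.7]
orientation: [[-0.948, -0.317, 0.0], [-0.317, 0.948, -0.0], [-0.0, -0.0, -1.0]]
ft_force: [0.5, -0.1, -2.5]
gripper_width: 29.4
F [-0.5   0.1  -2.36] +- [0.11 0.14 0.2 ] tcp [ 630.1 -130.8  185.6] w 29.3 t 10.85
```

```bash
python3 -m creep '1 0 0 1 0;1 0 0 2 0;1 0 0 3 0;1 0 0 3 0'
python3 -c "
from h import *
favg(6)"
python3 -m creep '1 0 0 0.5 0;1 0 0 1 0;1 0 0 1 0'
python3 -c "
from h import *
favg(6)"
python3 -m creep '1 0 0 0.5 0;1 0 0 1 0;1 0 0 1 0'
python3 -c "
from h import *
favg(6)"
```

```text
clock: 11.35
ee_pos: [630.0, -130.9, 182.4]
orientation: [[-0.948, -0.317, -0.0], [-0.317, 0.948, 0.0], [0.0, 0.0, -1.0]]
ft_force: [0.0, 0.2, -1.8]
gripper_width: 29.5
F [-0.05  0.28 -2.49] +- [0.27 0.2  0.12] tcp [ 630.1 -130.9  182.6] w 29.5 t 11.65
clock: 12.02
ee_pos: [630.0, -130.9, 181.5]
orientation: [[-0.948, -0.317, -0.0], [-0.317, 0.948, 0.0], [0.0, 0.0, -1.0]]
ft_force: [0.6, -0.2, -2.2]
gripper_width: 29.3
F [ 0.03 -0.05 -2.44] +- [0.11 0.22 0.17] tcp [ 630.1 -130.9  181.5] w 29.1 t 12.325
clock: 12.7
ee_pos: [630.1, -130.9, 180.7]
orientation: [[-0.948, -0.317, 0.0], [-0.317, 0.948, -0.0], [-0.0, -0.0, -1.0]]
ft_force: [-0.2, 0.3, -1.6]
gripper_width: 29.5
F [-0.5  -0.04 -1.68] +- [0.18 0.26 0.25] tcp [ 630.1 -130.9  180.7] w 29.4 t 13.0
```

Contact is starting at TCP z≈181. I'll go on in half-millimetre steps.

```bash
python3 -m creep '1 0 0 0.25 0;1 0 0 0.5 0;1 0 0 0.5 0'
python3 -c "
from h import *
favg(8)"
python3 -m creep '1 0 0 0.2 0;1 0 0 0.4 0;1 0 0 0.4 0'
python3 -c "
from h import *
favg(8)"
```

```text
clock: 13.38
ee_pos: [630.1, -130.9, 180.2]
orientation: [[-0.948, -0.317, 0.0], [-0.317, 0.948, -0.0], [-0.0, -0.0, -1.0]]
ft_force: [-0.2, -0.1, -0.1]
gripper_width: 29.4
F [-0.09 -0.03 -0.28] +- [0.1  0.11 0.18] tcp [ 630.1 -130.9  180.1] w 29.2 t 13.775
clock: 14.15
ee_pos: [630.2, -130.9, 179.8]
orientation: [[-0.948, -0.317, 0.0], [-0.317, 0.948, -0.0], [-0.0, -0.0, -1.0]]
ft_force: [-1.0, -0.6, 0.1]
gripper_width: 29.1
F [-0.55 -0.    0.12] +- [0.1  0.15 0.22] tcp [ 630.1 -130.9  179.7] w 29.4 t 14.55
```

Weight ≈2.5 N, less than 2.94 N, and the pan already carries it at its upper stop with hand force ≈0. So it's light, and I can let go here.

```bash
python3 -m creep '0.62 0 0 0 0;0.6 0 0 0 0;0.5 0 0 0 0;0.3 0 0 0 0;0 0 0 0 0;0 0 0 0 0;0 0 0 0 0;0 0 0 0 0'
python3 -c "
from h import *
favg(8)"
python3 -m creep '0 0 0 -4 0;0 0 0 -14 0;0 0 0 -30 0;0 0 0 -50 0;0 0 0 -72 0;0 0 0 -90 0;0 0 0 -100 0;0 0 0 -104 0;0 0 0 -104 0;0 0 0 -104 0;0 0 0 -104 0;0 0 0 -104 0;0 0 0 -104 0;0 0 0 -104 0;0 0 0 -104 0;0 0 0 -104 0;0 0 0 -104 0;0 0 0 -104 0'
python3 - <<'E'
from h import *
im,d,c=cap("wrist");P=cloud(d,c);s=manip.read_state();R=np.array(s["orientation"]);t=np.array(s["ee_pos"])
D=np.hypot(P[...,0]-630,P[...,1]+131)
Q=P[(D<40)&(P[...,2]>180)&(P[...,2]<210)];ce,r=cv2.minEnclosingCircle(Q[:,:2].astype(np.float32));print(len(Q),"top",ce,r,np.median(Q[:,2]),R.T@(np.array([*ce,0])-t))
A=P[(D>35)&(D<64)&(P[...,2]>100)&(P[...,2]<150)];print("pan z",len(A),np.median(A[:,2]))
cv2.imwrite("pics/w2.png",im[...,::-1])
favg(8)
im,d,c=cap("scene");P=cloud(d,c);D=np.hypot(P[...,0]-590,P[...,1]-94.5);A=P[(D>30)&(D<60)&(P[...,2]>95)&(P[...,2]<150)];print("ref z",np.median(A[:,2]))
E
```

```text
clock: 15.55
ee_pos: [630.1, -130.9, 179.6]
orientation: [[-0.948, -0.317, -0.0], [-0.317, 0.948, -0.0], [0.0, 0.0, -1.0]]
ft_force: [0.2, 0.1, -0.0]
gripper_width: 83.4
F [ 0.25 -0.2   0.03] +- [0.11 0.12 0.12] tcp [ 630.1 -130.9  179.7] w 86.9 t 15.95
clock: 18.2
ee_pos: [630.1, -130.9, 283.7]
orientation: [[-0.948, -0.317, -0.0], [-0.317, 0.948, -0.0], [0.0, -0.0, -1.0]]
ft_force: [-0.3, -0.7, -0.2]
gripper_width: 86.9
726 top (630.459716796875, -131.70814514160156) 15.130265235900879 198.14350506051414 [-5.58396880e-02 -9.40554282e-01  2.83664697e+02]
pan z 9737 136.91105750201024
F [ 0.24 -0.13  0.28] +- [0.13 0.15 0.15] tcp [ 630.1 -130.9  283.7] w 87.3 t 18.65
ref z 110.06279087444068
```

View pics/w2.png

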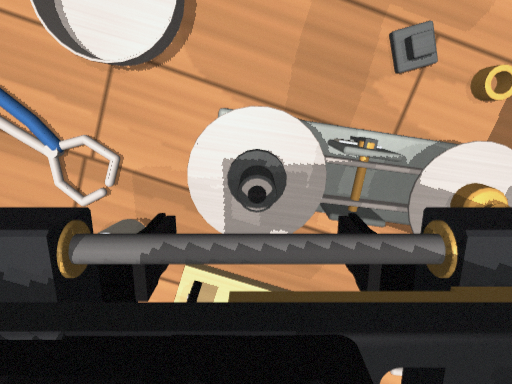

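The wrist view shows the casting standing upright on the load pan at (258,178). The load pan is still up at z≈137 and the check-weight pan is down at ≈110, so it's light and goes in the tub. I'll regrip and lift gently.

```bash
python3 -m creep '0 0 -0.5 8 0;0 0 -0.5 26 0;0 0 -0.5 46 0;0 0 -0.5 66 0;0 0 -0.5 82 0;0 0 -0.5 94 0;0 0 -0.5 101 0;0 0 -0.5 103.5 0;0 0 -0.5 103.5 0;0 0 -0.5 103.5 0;0.3 0 -0.5 103.5 0;0.5 0 -0.5 103.5 0;0.6 0 -0.5 103.5 0;0.7 0 -0.5 103.5 0;1 0 -0.5 103.5 0;1 0 -0.5 103.5 0;1 0 -0.5 103.5 0;1 0 -0.5 103.5 0' 25
python3 -m creep '1 0 0 -0.3 0;1 0 0 -0.6 0;1 0 0 -0.9 0;1 0 0 -1.2 0;1 0 0 -1.6 0;1 0 0 -2 0;1 0 0 -3 0;1 0 0 -5 0;1 0 0 -9 0;1 0 0 -15 0;1 0 0 -22 0;1 0 0 -28 0;1 0 0 -30 0;1 0 0 -30 0;1 0 0 -30 0'
python3 - <<'E'
from h import *
favg(8)
s=manip.read_state();R=np.array(s["orientation"]);t=np.array(s["ee_pos"]);print("shift to tub",R.T@(np.array([497,-351.8,0])-t))
E
```

```text
clock: 20.95
ee_pos: [630.2, -131.2, 180.1]
orientation: [[-0.948, -0.317, -0.0], [-0.317, 0.948, 0.0], [0.0, 0.0, -1.0]]
ft_force: [0.5, 1.1, -1.2]
gripper_width: 29.0
clock: 22.82
ee_pos: [630.1, -131.3, 209.8]
orientation: [[-0.948, -0.317, -0.001], [-0.317, 0.948, 0.0], [0.001, 0.0, -1.0]]
ft_force: [-0.9, -0.2, -2.5]
gripper_width: 29.2
F [ 0.2   0.06 -2.31] +- [0.17 0.13 0.18] tcp [ 630.2 -131.3  210.1] w 29.1 t 23.225
shift to tub [ 196.26681832 -166.80945972  210.10698256]
```

```bash
python3 -m creep '1 6 -5 0 0;1 20 -17 0 0;1 40 -34 0 0;1 62 -53 0 0;1 84 -71 0 0;1 106 -90 0 0;1 128 -109 0 0;1 148 -126 0 0;1 166 -141 0 0;1 180 -153 0 0;1 190 -162 0 0;1 195 -166 0 0;1 196 -167 0 0;1 196 -167 0 0;1 196 -167 0 0'
python3 -m creep '1 0 0 8 0;1 0 0 24 0;1 0 0 44 0;1 0 0 64 0;1 0 0 84 0;1 0 0 104 0;1 0 0 122 0;1 0 0 138 0;1 0 0 149 0;1 0 0 155 0;1 0 0 158 0;1 0 0 159 0;1 0 0 159 0'
python3 - <<'E'
from h import *
favg(6)
im,d,c=cap("scene");cv2.imwrite("pics/s3.png",cv2.resize(im[200:384,80:280,::-1],(600,552)))
E
```

```text
clock: 25.1
ee_pos: [497.7, -351.4, 210.1]
orientation: [[-0.948, -0.318, 0.0], [-0.318, 0.948, 0.0], [-0.0, 0.0, -1.0]]
ft_force: [0.6, 0.3, -2.5]
gripper_width: 29.4
clock: 26.72
ee_pos: [497.6, -352.0, 51.6]
orientation: [[-0.948, -0.317, 0.001], [-0.317, 0.948, -0.0], [-0.001, -0.001, -1.0]]
ft_force: [0.4, -0.3, -2.8]
gripper_width: 29.4
F [-0.17 -0.11 -2.66] +- [0.17 0.04 0.13] tcp [ 497.4 -351.9   51.4] w 29.4 t 27.025
```

View pics/s3.png

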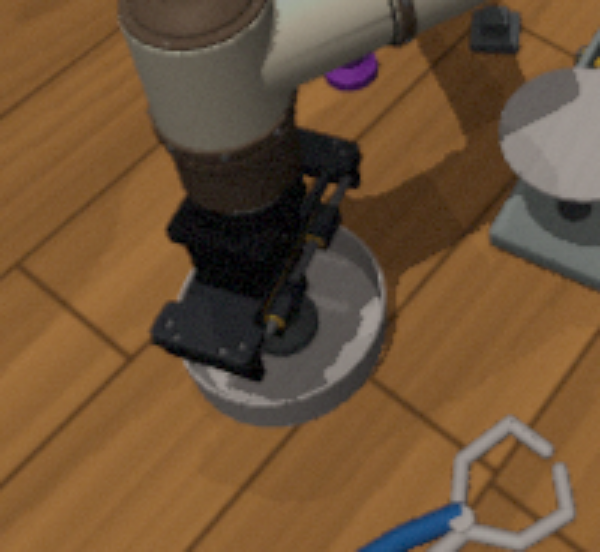

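The crop shows the casting at (285,325), inside the tub near its centre and just above the floor. I'll lower it slowly until it touches.

```bash
python3 -m creep '1 0 0 0.7 0;1 0 0 1.4 0;1 0 0 2.1 0;1 0 0 2.8 0;1 0 0 3.3 0;1 0 0 3.3 0;1 0 0 3.3 0'
python3 -c "
from h import *
favg(6)"
python3 -m creep '1 0 0 0.3 0;1 0 0 0.6 0;1 0 0 0.9 0;1 0 0 0.9 0;1 0 0 0.9 0'
python3 -c "
from h import *
favg(6)"
```

```text
clock: 27.95
ee_pos: [497.4, -351.9, 47.9]
orientation: [[-0.948, -0.317, 0.0], [-0.317, 0.948, -0.0], [-0.0, -0.0, -1.0]]
ft_force: [-0.1, -1.0, -3.0]
gripper_width: 29.5
F [-0.02 -0.06 -2.49] +- [0.12 0.2  0.11] tcp [ 497.3 -351.9   47.8] w 29.2 t 28.25
clock: 28.88
ee_pos: [497.4, -351.9, 47.0]
orientation: [[-0.948, -0.317, 0.0], [-0.317, 0.948, -0.0], [-0.0, -0.0, -1.0]]
ft_force: [-0.2, 0.3, -2.3]
gripper_width: 29.4
F [-0.17  0.   -2.43] +- [0.06 0.28 0.14] tcp [ 497.4 -351.9   46.9] w 29.4 t 29.175
```

```bash
python3 -m creep '1 0 0 0.3 0;1 0 0 0.5 0;1 0 0 0.5 0;1 0 0 0.5 0'
python3 -c "
from h import *
favg(6)"
```

```text
clock: 29.68
ee_pos: [497.4, -351.9, 46.9]
orientation: [[-0.948, -0.317, 0.0], [-0.317, 0.948, -0.0], [-0.0, -0.0, -1.0]]
ft_force: [-1.1, 1.8, 3.2]
gripper_width: 29.2
F [-1.42  2.21  4.27] +- [0.24 0.17 0.33] tcp [ 497.4 -351.9   46.8] w 29.5 t 29.975
```

It's in contact, pressing lightly. I'll back off slightly, release and retract.

```bash
python3 -m creep '1 0 0 -0.3 0;1 0 0 -0.3 0;0.6 0 0 -0.3 0;0.5 0 0 -0.3 0;0.3 0 0 -0.3 0;0.15 0 0 -0.3 0;0.15 0 0 -0.3 0;0.15 0 0 -0.3 0;0.15 0 0 -0.3 0'
python3 -m creep '0.15 0 0 -4 0;0.15 0 0 -14 0;0.15 0 0 -30 0;0.15 0 0 -50 0;0.15 0 0 -74 0;0.15 0 0 -98 0;0.15 0 0 -122 0;0.15 0 0 -140 0;0.15 0 0 -147 0;0.15 0 0 -150 0;0.15 0 0 -150 0;0.15 0 0 -150 0;0.15 0 0 -150 0'
python3 - <<'E'
from h import *
favg(5)
im,d,c=cap("wrist");P=cloud(d,c);D=np.hypot(P[...,0]-497,P[...,1]+352)
Q=P[(D<60)&(P[...,2]>56)&(P[...,2]<80)];print("top",len(Q),cv2.minEnclosingCircle(Q[:,:2].astype(np.float32)),np.median(Q[:,2]))
cv2.imwrite("pics/w3.png",im[...,::-1])
im,d,c=cap("top");P0=np.load("top.npz");diff=np.abs(im.astype(int)-P0["im"]).max(2)
P=cloud(d,c)
for k,(x,y) in dict(sq=(438,9),bush=(446,119)).items():
    Q=P[(np.hypot(P[...,0]-x,P[...,1]-y)<45)&(P[...,2]>8)&(P[...,2]<60)];print(k,Q.mean(0).round(1))
cv2.imwrite("pics/t3.png",cv2.resize(im[...,::-1],(800,600)))
E
```

```text
clock: 31.1
ee_pos: [497.3, -351.9, 46.8]
orientation: [[-0.948, -0.317, 0.0], [-0.317, 0.948, -0.0], [-0.0, -0.0, -1.0]]
ft_force: [0.4, 0.7, 0.6]
gripper_width: 73.2
clock: 32.72
ee_pos: [497.2, -351.8, 196.1]
orientation: [[-0.948, -0.317, -0.001], [-0.317, 0.948, 0.0], [0.001, 0.001, -1.0]]
ft_force: [-0.6, 0.4, -0.3]
gripper_width: 74.1
F [-0.51 -0.22  0.02] +- [0.14 0.18 0.2 ] tcp [ 497.3 -351.9  196.6] w 73.8 t 32.975
top 466 ((497.8636474609375, -352.5923767089844), 15.01093578338623) 65.0551713890514
sq [438.8   9.5  18.7]
bush [445.4 119.1  25. ]
```

View pics/w3.png

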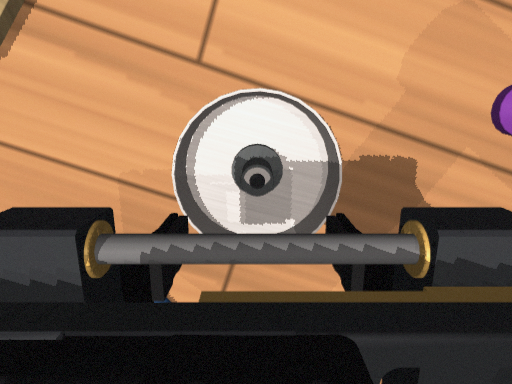

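View pics/t3.png

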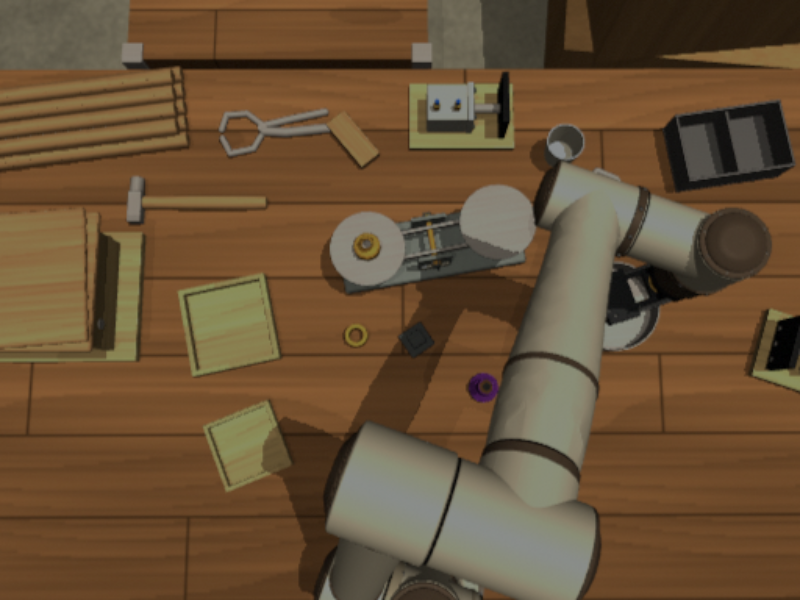

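The wrist view shows the casting upright at (257,170), at the tub's centre, with its top at z≈65 (4 + 62 expected). In the top view the other parts are where they were: bush (356,335), square foot (416,340), mallet. The hand is well clear, so I'm handing in.

```bash
python3 -c "
from bench import manip
print(manip.finish_job())"
```

```text
the job is handed in; nothing more can be done
None
```

I weighed the casting, found it lighter than the check weight, and stood it upright in the round steel tub. The job was handed in at about 33 s of the 58 s allowed.

- **Weighing:** I lowered the casting on the load pan until the hand force was about zero, let go, and pulled the hand 104 mm up for over 2 s. The load pan stayed up (z ≈ 137 mm) and the check-weight pan stayed down (≈ 110 mm). The wrist force in hand averaged about 2.5 N (roughly 0.25 kg), which agrees with light.
- **Final position:** The casting's top is within about 1 mm of the tub centre and at z ≈ 65 mm, against 66 mm expected.
- **Hand and neighbours:** The hand is clear with force near zero. The square foot and bush moved less than 1 mm, and the mallet looks unmoved.

Three things fall short of a full check:
- **Tub contact:** The casting was pressed into the tub floor with about 7 N before I let go.
- **Pliers:** They were hidden under the arm in the last top view. No move went near them, but I did not check their final position.
- **Beam speed:** It was never measured directly. I inferred a quiet beam from the pan heights and the forces.

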